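# Open the child-resistant sealant jar

### The job

Open the jar of thread sealant: slowly push its red child-resistant cap down until it seats and, while keeping it pushed, turn it anticlockwise (seen from above) until it comes free, then lift it off and set it down gently, right way up, on the floor of the steel parts tray. How far down it must go differs from jar to jar, so go by feel: about 10 N of push is enough, never push with more than 18 N, and do not pry or wrench it against the jar (over 40 N). Leave everything else where it is.

Things in the scene. Friction and masses are not known exactly. Their poses are not given: they have to be found in the camera images.
- jar: Blue round tin, 84 mm diameter, bolted upright in a bench clamp (base plate 150 x 110 x 12 mm). Fixed. Origin at the centre of the plate's underside, on the table; z up along the jar's axis. Tin shoulder at 97 mm height, above it a steel neck of 31 mm diameter. Closed, the cap sits on its axis with cap 118 mm up and the red top 160 mm up.
- cap: The cap: white inner cap in a red ribbed outer shell, 58 mm outer diameter, 60 to 130 g. Origin on its axis at the underside of the inner skirt (its foot when it stands); the flat red top is 42 mm above it, the shell's side (the grip) runs from 6 to 42 mm. About 2 mm side play on the neck. The axes turn with the inner cap: closed, x lies along the jar's x within 0.05 rad.
- cap_top (a point): Centre of the flat top of the red shell. The shell spins loosely on the inner cap, only clicking, unless pushed down: it sinks about 1.5 mm on a spring (4 N/mm) until its teeth bite; then up to 20 degrees of play before the inner cap follows. Let go, it springs back.
- neck_top (a point): Point on the jar's axis 132 mm above its origin, inside the cap. A spring (3 N, +0.4 N/mm) holds the inner cap up; it must sink 2.5 to 9.5 mm, differing from jar to jar and not visible, to leave its notch, and 1 mm lower meets a hard seat: near 10 mm/s is slow enough to meet it gently. It comes free when it (not the shell) is 38 to 74 degrees anticlockwise of closed (hard stop at 74); there it lifts straight off.
- tray: Open dark steel tray, 200 (x) x 160 (y) x 18 mm high, walls and floor 4 mm thick, fixed to the table. Origin at the centre of its underside. A brass nipple and a steel collar lie in its +x end (at x about +70 mm), the rest is free.
- nipple: Loose brass pipe nipple, 22 mm diameter, 30 mm high, standing in the tray. Bystander.
- collar: Loose steel collar, 28 mm diameter, 12 mm high, lying in the tray. Bystander.
- valve: Loose ball valve with red lever, 70 mm long. Bystander.
- spray: Loose yellow spray can, 58 mm diameter, 160 mm high. Bystander.
- grease: Loose white jar with black lid, 64 mm diameter, 70 mm high. Bystander.
- socket: Loose steel socket, 24 mm diameter, 30 mm high. Bystander.
- spanner: Loose spanner lying on the rubber mat. Bystander.
- driver: Loose red-handled screwdriver lying on the rubber mat. Bystander.
There are look-alikes about, which are no part of the job. Leave any purple or turquoise look-alike of the jar alone.

How it is judged:
By the outcome, as a careful person would: the job done as asked, in the order asked, and still so for the second after the job is handed in, with the robot touching nothing.
It also fails if it takes over 59 s, if anything falls off the work surface, if the arm or the gripper's body presses on something with over 40 N, if the wrist force passes 120 N, or if a joint passes its speed limit or range.

### The arm

A 7-joint arm with a two-finger parallel gripper is mounted at the origin on the work surface. World frame = base frame: x ahead of the robot, y to its left, z up, the work surface at z = 0. Lengths are in m, angles in rad, forces in N, time in s.
With the tool pointing down it reaches from about 0.4 to 0.875 m from the base axis. Payload 6.5 kg.
Tool frame: the origin (TCP) lies at the very end of the fingers, on their centre line; the grasp point (between the pads) lies 19 mm behind it; z points along the fingers, y is the line along which they close (so a half turn about z gives the same grasp; the last joint's range is limited). The gripper opens to 85 mm and grips with 20 to 120 N. Pads are 22 mm wide; open, the fingers measure 114 mm over their backs; the gripper's body (76 mm by 85 mm) begins 54 mm behind the grasp point. The pads swing forward as they close: fully open they stand 13 mm farther back than shut.
Start: joints at [1.095, 0.536, -0.004, 1.538, 0.003, 1.067, -0.071], TCP at [0.259, -0.596, 0.2] pointing down, gripper open.
Joint ranges: [-2.7, 2.7], [-0.37, 2.16], [-1.27, 1.26], [0.24, 2.4], [-1.31, 4.45], [0.19, 1.91], [-2.76, 2.76]. Speed limits (rad/s): [2.39, 2.39, 3.14, 3.14, 3.14, 3.14, 3.14].

### API

Orientations are given as a unit quaternion [w, x, y, z].
In Python, from workcell import robot, ungrasp, gripper_close, inverse_kinematics, sensors, viewer, workorder, nets gives the robot as it stands. Calls block until the motion is done:
- robot.movep(position, orientation): joint-space move of the TCP to a pose.
- robot.move_linear(position, orientation=None, rate=0.15): straight line of the TCP; orientation=None keeps the orientation; rate is the mean speed in m/s.
- robot.movej(angles): joint-space move.
- ungrasp() and gripper_close(grasp_force=None): open the fingers fully, or close them until they stop; grasp_force is the grip in N (None keeps the last).
- robot.hold(seconds).
- inverse_kinematics(position, orientation): joint angles nearest the present ones, or None.
- sensors.sense(): the state.
- viewer.capture(name): name is "scene" or "top"; returns a dict with "frame" (384x512x3 uint8, blue, green, red), "mtx" (3x3 intrinsics, pixels), "rvec" (rotation vector, rad) and "tvec" (3), from world to camera coordinates, as OpenCV has them. Camera axes: x right, y down, z forward; pixel columns grow to the right and rows downward; lengths in m; the calibration is good to about 2 mm. A picture is of the moment at which its call begins. There is no depth.
A pose or a line that the arm cannot do raises robot.MotionError and nothing moves.
- workorder.sign_off(): hands the job in; it is judged then, once.
Trained networks look in the newest picture that a camera, given by its name, has taken for a name from the list of things; names that differ only in an ending like _2 or _b are one class to them, and where a whole thing is asked for, a point or a joint stands for the part that bears it (a point fixed in the world has none). Each returns a list of dicts, best first, with "p" (0 to 1); they miss things now and then, are a little off and sometimes report something else, mostly with a low value. They report only what shows in the picture. A call takes as long as a camera call. They do not tell look-alikes from the thing itself.
- nets.spot_in(camera, query): "location" ([x, y, z] in m, in the coordinates of the camera as it stood for that picture, good to about 4 mm: the middle of the surface that is visible of it).
The state is a dict: "time_s": time; "joint_pos": joint angles; "qvel": joint speeds; "tau": joint torques, N m; "position": TCP position; "tool_rot": TCP orientation; "wrist_force": force on the tool from outside, world axes, zero at the start; "ft_torque": the same for the moment, N m; "gripper_width": finger opening in m; "finger_force": force on a finger pad.
Only numpy, scipy, OpenCV 4.12 (cv2) and the standard library are available. Lean on these libraries where they do the work, as an engineer would, in place of code of your own. Each camera call takes 0.05 s, during which the arm holds its last target. There are 200 camera calls.

## Working session

There is one attempt and no reset: what is moved stays moved. The work goes in short steps, each a Python script; the robot and the scene stay as the last script left them, time stands still between calls to the robot, and variables do not carry over. Pictures are saved under pics/ and viewed, at most 10 in all, crops included, and the job is handed in when it is done.

```bash
mkdir -p pics; ls
cat > h.py <<'E'
import numpy as np, cv2
from workcell import robot, ungrasp, gripper_close, inverse_kinematics, sensors, viewer, workorder, nets
def cap(name,fn=None):
    c=viewer.capture(name)
    if fn: cv2.imwrite('pics/'+fn,c['frame'])
    return c
def w(c,p):
    R=cv2.Rodrigues(np.array(c['rvec'],float))[0]; return R.T@(np.array(p)-np.array(c['tvec']).ravel())
def px(c,P):
    return cv2.projectPoints(np.array([P],float),np.array(c['rvec'],float),np.array(c['tvec'],float),np.array(c['mtx'],float),None)[0].ravel().round(1)
def ray(c,uv,z):
    R=cv2.Rodrigues(np.array(c['rvec'],float))[0]; o=-R.T@np.array(c['tvec']).ravel()
    d=R.T@np.linalg.inv(np.array(c['mtx']))@np.array([uv[0],uv[1],1.]); return o+d*(z-o[2])/d[2]
E
python3 - <<'E'
from h import *
for n in('scene','top'):
    c=cap(n,n+'1.png')
    for q in('cap','cap_top','jar','tray','nipple','collar'):
        for d in nets.spot_in(n,q)[:4]:
            P=w(c,d['location']); print(n,q,round(d['p'],2),P.round(3),px(c,P))
print(sensors.sense())
E
```

```text
pics
scene cap 0.52 [0.535 0.23  0.153] [305.  155.8]
scene cap_top 0.71 [0.533 0.229 0.152] [304.2 156.2]
scene cap_top 0.47 [ 0.533 -0.254  0.004] [204.8 276.4]
scene jar 0.94 [0.272 0.286 0.045] [252.7 149.9]
scene jar 0.81 [0.547 0.216 0.032] [302.5 188.3]
scene jar 0.79 [0.404 0.007 0.04 ] [231.3 200.1]
scene jar 0.65 [ 0.532 -0.253  0.003] [204.7 276.3]
scene tray 0.97 [ 0.534 -0.251 -0.   ] [205.8 276.8]
scene nipple 0.48 [ 0.606 -0.198  0.021] [238.4 272.6]
scene collar 0.6 [ 0.608 -0.283  0.013] [217.7 295.2]
top cap 0.82 [0.522 0.244 0.161] [162.1 194.8]
top cap_top 0.93 [0.521 0.24  0.162] [163.4 195.3]
top jar 0.91 [0.508 0.225 0.013] [180.2 207.8]
top jar 0.73 [0.256 0.29  0.028] [154.  295.7]
top jar 0.73 [ 0.278 -0.207  0.019] [329.5 286.9]
top jar 0.68 [0.374 0.029 0.013] [246.7 253.3]
top tray 0.88 [ 0.53  -0.248  0.001] [339.4 200.2]
top tray 0.19 [0.459 0.447 0.033] [101.7 223.9]
top nipple 0.62 [ 0.601 -0.196  0.022] [322.3 175.5]
top collar 0.62 [ 0.751 -0.104  0.009] [290.  128.6]
top collar 0.43 [ 0.607 -0.278  0.017] [349.5 173.7]
{'time_s': 0.7, 'joint_pos': array([ 1.09478385,  0.53639748, -0.00437012,  1.53793146,  0.00261249,
        1.06728186, -0.07118959]), 'qvel': array([-0.00109899, -0.00079233, -0.00046691,  0.00165609,  0.00013863,
        0.00153311, -0.00103144]), 'tau': array([ 6.19262810e-04, -5.83201933e+01,  1.04831055e+00, -2.59397650e+01,
        1.26281875e-02,  1.91390129e-03,  2.07855612e-05]), 'position': array([ 0.25895489, -0.59617051,  0.20047952]), 'tool_rot': array([ 1.43447788e-06,  9.79077284e-01,  2.03488751e-01, -2.81414148e-05]), 'wrist_force': array([0.10470192, 1.06911459, 0.72154406]), 'ft_torque': array([-0.01318951,  0.01247125, -0.02963591]), 'finger_force': 0.0, 'gripper_width': 0.08511774109287029}
```

```bash
cd pics; python3 -c "
import cv2,numpy as np
a,b=cv2.imread('scene1.png'),cv2.imread('top1.png')
cv2.imwrite('both.png',cv2.resize(np.vstack([a,b]),(0,0),fx=.78,fy=.78))"
```

```text
(no output)
```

View pics/both.png

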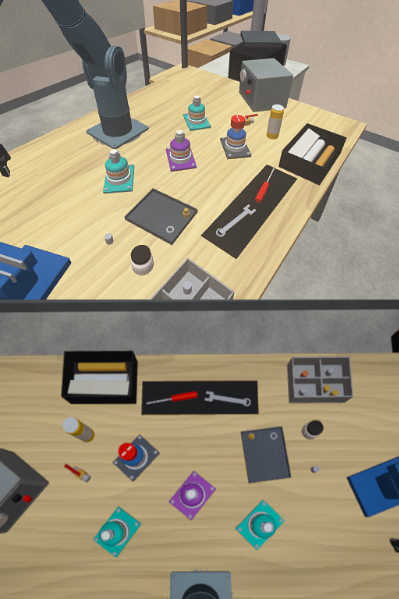

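The picture shows the one red cap, on the blue jar, at about top px (163,195). The tray is at top px (340,200), with the nipple and collar at its far (+x) end. Turquoise and purple look-alikes stand nearer the base. Next I'll refine the cap axis from its red silhouette in both views and check reach and joint-7 range.

```bash
cat > fit.py <<'E'
from h import *
from scipy.optimize import least_squares
from scipy.spatial.transform import Rotation as Rn
obs=[]
for n,uv in(('scene',(304,156)),('top',(163,195))):
    c=cap(n); h=cv2.cvtColor(c['frame'],cv2.COLOR_BGR2HSV)
    m=((h[...,0]<8)|(h[...,0]>172))&(h[...,1]>130)&(h[...,2]>60)
    m=m.astype(np.uint8); k,l,st,ce=cv2.connectedComponentsWithStats(m)
    i=min((j for j in range(1,k) if st[j,4]>60),key=lambda j:np.hypot(*(ce[j]-uv)))
    pts=np.argwhere(l==i)[:,::-1].astype(np.int32); hu=cv2.convexHull(pts)
    mm=np.zeros(m.shape,np.uint8); cv2.fillConvexPoly(mm,hu,1); p=np.argwhere(mm)[:,::-1]
    print(n,st[i],p.mean(0)); obs.append((c,p.mean(0),len(p)))
a=np.linspace(0,2*np.pi,40)
def sil(c,X):
    P=np.array([[X[0]+.029*np.cos(t),X[1]+.029*np.sin(t),z] for z in(.124,.160) for t in a])
    q=cv2.projectPoints(P,np.array(c['rvec'],float),np.array(c['tvec'],float),np.array(c['mtx'],float),None)[0].astype(np.float32)
    hu=cv2.convexHull(q); M=cv2.moments(hu); return np.array([M['m10']/M['m00'],M['m01']/M['m00']]),M['m00']
for s in([0],[1],[0,1]):
    r=least_squares(lambda X:np.concatenate([sil(obs[i][0],X)[0]-obs[i][1] for i in s]),[.52,.24],diff_step=1e-4)
    print(s,r.x.round(4),r.fun.round(2),[(sil(obs[i][0],r.x)[1],obs[i][2]) for i in s])
x,y=r.x
for yaw in np.arange(-3,3.2,.4):
    o=lambda t:(Rn.from_euler('z',t)*Rn.from_euler('x',np.pi)).as_quat(scalar_first=True)
    j=inverse_kinematics([x,y,.13],o(yaw)); k=inverse_kinematics([x,y,.115],o(yaw+1.15))
    print(round(yaw,1),None if j is None else j.round(2),None if k is None else k[-1].round(2))
for n in('spray','valve','grease'): 
    for d in nets.spot_in('top',n)[:2]: print(n,d['p'],w(obs[1][0],d['location']).round(3))
E
python3 fit.py
```

```text
scene [296 147  18  19 275] [304.42567568 156.02027027]
top [152 184  24  22 389] [163.17391304 194.57894737]
[0] [0.5255 0.2439] [-0. -0.] [(287.3725782993715, 296)]
[1] [0.5256 0.2447] [0. 0.] [(459.10655777005013, 437)]
[0, 1] [0.5255 0.2445] [ 0.1  -0.08  0.07  0.05] [(287.1845824168995, 296), (459.0689408571925, 437)]
-3.0 [ 0.23  0.78 -1.09  1.75  0.77  1.11  0.59] 1.73
-2.6 [ 0.22  0.77 -1.08  1.75  0.76  1.1   1.  ] 2.13
-2.2 [ 0.22  0.77 -1.08  1.75  0.76  1.1   1.4 ] -2.41
-1.8 [ 0.22  0.77 -1.08  1.75  0.76  1.1   1.8 ] -2.28
-1.4 [ 0.22  0.77 -1.08  1.75  0.76  1.1   2.2 ] -2.61
-1.0 [-1.24  0.78  1.09  1.83 -0.81  1.05 -2.39] -2.23
-0.6 [-1.03  0.6   0.72  1.82 -0.5   0.91 -2.25] -1.89
-0.2 [-0.13  0.56 -0.51  1.77  0.34  0.91 -2.56] -1.58
0.2 [-0.1   0.57 -0.56  1.76  0.37  0.92 -2.19] -1.29
0.6 [-0.03  0.6  -0.67  1.76  0.44  0.94 -1.85] -0.86
1.0 [ 0.09  0.66 -0.85  1.75  0.58  1.   -1.55] -0.46
1.4 [ 0.16  0.72 -0.97  1.75  0.68  1.05 -1.22] -0.08
1.8 [ 0.15  0.7  -0.94  1.75  0.65  1.04 -0.81] 0.3
2.2 [ 0.16  0.71 -0.96  1.75  0.66  1.04 -0.41] 0.67
2.6 [ 0.18  0.73 -1.    1.75  0.7   1.06 -0.04] 1.04
3.0 [ 0.21  0.76 -1.05  1.75  0.74  1.09  0.33] 1.44
spray 0.78 [0.606 0.421 0.14 ]
valve 0.91 [0.461 0.447 0.033]
valve 0.69 [0.518 0.242 0.163]
grease 0.74 [ 0.62  -0.414  0.072]
```

```bash
cat >> h.py <<'E'
from scipy.spatial.transform import Rotation as Rn
def o(t): return (Rn.from_euler('z',t)*Rn.from_euler('x',np.pi)).as_quat(scalar_first=True)
def st(tag=''):
    s=sensors.sense(); print(tag,'t%.2f'%s['time_s'],'P',s['position'].round(4),'F',s['wrist_force'].round(1),'M',s['ft_torque'].round(2),'w%.4f'%s['gripper_width'],'f%.0f'%s['finger_force'],'j7 %.2f'%s['joint_pos'][6]); return s
E
python3 - <<'E'
from h import *
X=[.5255,.2445]
robot.move_linear([.259,-.596,.33],rate=.2)
robot.movep(X+[.30],o(2.0)); print(sensors.sense()['joint_pos'].round(2)); robot.hold(.3); st('above')
robot.move_linear(X+[.19],rate=.12)
robot.hold(.3); st('near'); 
cap('scene','s2.png'); cap('top','t2.png')
a,b=cv2.imread('pics/s2.png')[60:260,180:430],cv2.imread('pics/t2.png')[100:300,60:310]
cv2.imwrite('pics/near.png',cv2.resize(np.hstack([a,b]),(0,0),fx=1.6,fy=1.6,interpolation=2))
E
```

```text
[ 0.22  0.53 -1.06  1.57  0.47  1.32 -0.47]
above t5.14 P [0.5256 0.2443 0.3   ] F [-0.3 -0.6 -0. ] M [ 0.06 -0.04 -0.01] w0.0854 f0 j7 -0.47
near t6.51 P [0.5257 0.2446 0.1904] F [ 0.1 -0.3  0.9] M [ 0.02 -0.02 -0.06] w0.0854 f0 j7 -0.55
```

View pics/near.png

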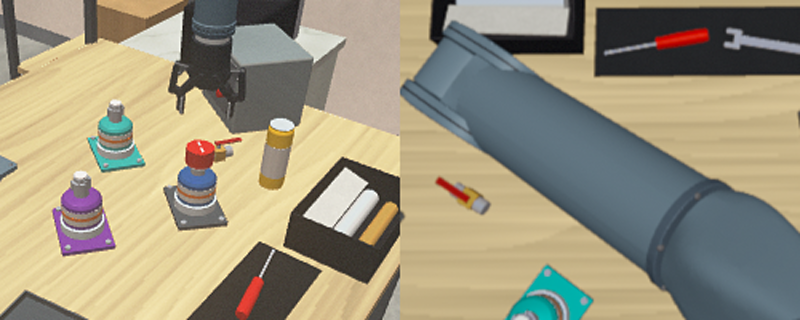

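The gripper is straddling the axis in the scene view: tips at crop (180,108) and (240,100), cap top at (200,143). That gap looks large, so I'll check it against projected points.

Run:
```python
from h import *
c=cap('scene')
y=Rn.from_quat(sensors.sense()['tool_rot'],scalar_first=True).as_matrix()[:,1]
f=lambda p:((px(c,p)-[180,60])*1.6).round(0)
X=np.array([.5255,.2445,0])
print(y.round(2))
for z in(.16,.19,.203): print(z,f(X+[0,0,z]),[f(X+[0,0,z]+s*.0425*y) for s in(1,-1)],[f(X+[0,0,z]+s*.057*y) for s in(1,-1)])
```

```text
[0.91 0.42 0.  ]
0.16 [200. 146.] [array([220., 149.]), array([180., 143.])] [array([228., 150.]), array([173., 142.])]
0.19 [201. 134.] [array([222., 136.]), array([181., 131.])] [array([229., 137.]), array([174., 130.])]
0.203 [202. 128.] [array([223., 131.]), array([181., 125.])] [array([230., 132.]), array([174., 124.])]
```

Run:
```python
import cv2
a=cv2.imread('pics/s2.png')[60:190,260:380]
cv2.imwrite('pics/z.png',cv2.resize(a,(0,0),fx=4.5,fy=4.5,interpolation=2))
```

```text
(no output)
```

View pics/z.png

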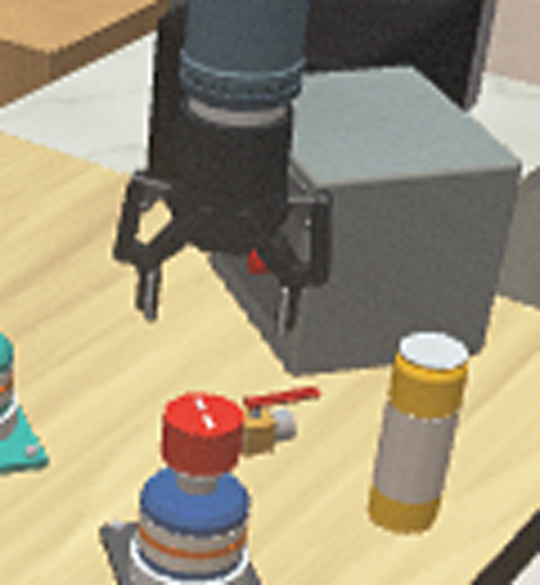

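Run:
```python
from h import *
c=cap('scene'); t=cap('top')
print('ray tipmid',[ray(c,(308.9,131.8),z).round(3) for z in(.19,.203,.23)])
print('base px',px(c,[0,0,0]),px(t,[0,0,0]),'start tcp',px(c,[.259,-.596,.213]),px(t,[.259,-.596,.213]))
h=lambda fn,x0,y0:cv2.resize(cv2.imread(fn)[y0:y0+130,x0:x0+130],(0,0),fx=3,fy=3,interpolation=2)
cv2.imwrite('pics/q.png',np.hstack([h('pics/scene1.png',0,120),h('pics/top1.png',382,254)]))
s=st(); print(s['joint_pos'].round(3))
```

```text
ray tipmid [array([0.492, 0.317, 0.19 ]), array([0.504, 0.296, 0.203]), array([0.527, 0.254, 0.23 ])]
base px [150.4 167.1] [257.2 388.7] start tcp [ -3.  249.9] [510.9 300. ]
 t6.76 P [0.5255 0.2445 0.19  ] F [1.  0.2 0.4] M [ 0.01 -0.01  0.01] w0.0853 f0 j7 -0.55
[ 0.179  0.631 -0.99   1.7    0.576  1.132 -0.55 ]
```

View pics/q.png

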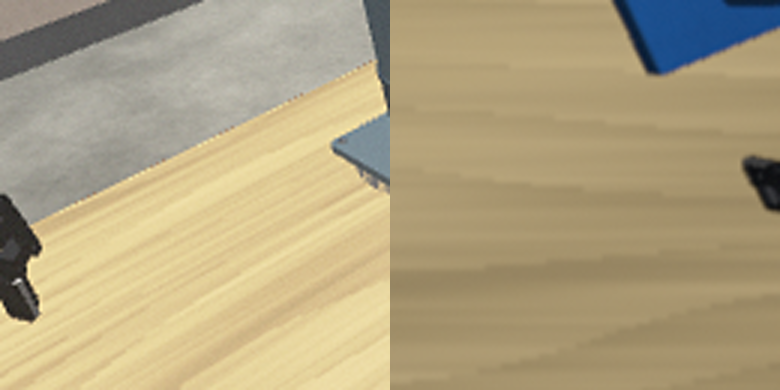

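Run:
```python
from h import *
c=cap('scene'); t=cap('top')
for z in(.2,.213,.245,.28): print(z,px(c,[.239,-.550,z]),px(t,[.239,-.550,z]))
# triangulate finger tip: scene (11,226), top outer end ~ (501,309)
def P(c): return np.array(c['mtx'])@np.hstack([cv2.Rodrigues(np.array(c['rvec'],float))[0],np.array(c['tvec'],float).reshape(3,1)])
for b in((501,309),(504,318)):
    X=cv2.triangulatePoints(P(c),P(t),np.array([[11.],[226]]),np.array(b,float).reshape(2,1)); print((X[:3]/X[3]).ravel().round(3))
# cap top centre, independent triangulation, plus plate of jar for z check
cap('scene','s3.png')
```

```text
0.2 [ 16.  238.3] [488.8 308.2]
0.213 [ 13.8 234.3] [492.  308.9]
0.245 [  8.3 224. ] [500.4 310.6]
0.28 [  2.  212.2] [510.2 312.6]
[ 0.244 -0.55   0.243]
[ 0.227 -0.552  0.238]
```

Run:
```python
from h import *
robot.move_linear([.5255,.2445,.130],rate=.06); robot.hold(.3); st()
c=cap('scene')
cv2.imwrite('pics/z2.png',cv2.resize(c['frame'][90:200,250:370],(0,0),fx=5,fy=5,interpolation=2))
print([((px(c,[.5255,.2445,z])-[250,90])*5).round() for z in(.124,.13,.143,.16,.17)])
```

```text
t8.36 P [0.5256 0.2445 0.1302] F [-0.3 -0.4  0.3] M [ 0.02 -0.03  0.06] w0.0856 f0 j7 -0.60
[array([270., 352.]), array([271., 344.]), array([272., 328.]), array([275., 307.]), array([277., 293.])]
```

View pics/z2.png

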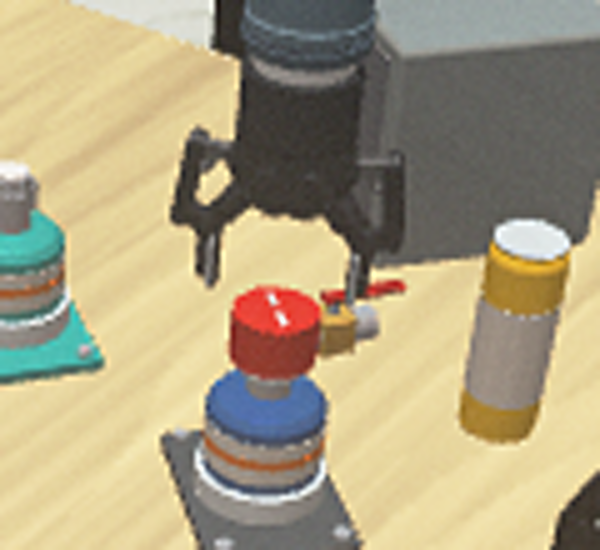

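Here the open fingertips, at (207,282) and (355,297), are still above the cap top. They sit about 42 mm above the reported TCP rather than 13 mm. I'll go lower in a way that is safe under either reading, then check again.

Run:
```python
from h import *
robot.move_linear([.5255,.2445,.100],rate=.05); robot.hold(.3); st()
c=cap('scene')
cv2.imwrite('pics/z3.png',cv2.resize(c['frame'][100:200,260:360],(0,0),fx=6,fy=6,interpolation=2))
print([((px(c,[.5255,.2445,z])-[260,100])*6).round() for z in(.113,.124,.142,.16)])
```

```text
t9.46 P [0.5257 0.2445 0.1002] F [ 0.4 -0.   0.3] M [-0.02 -0.01  0.02] w0.0854 f0 j7 -0.63
[array([262., 379.]), array([264., 362.]), array([267., 335.]), array([270., 308.])]
```

View pics/z3.png

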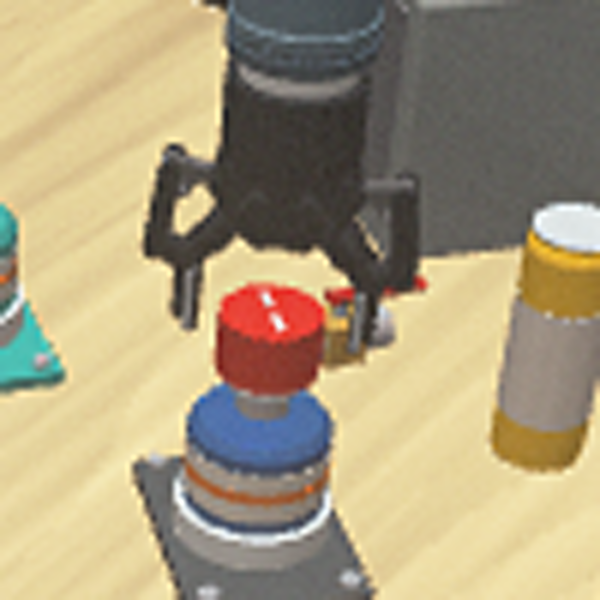

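Run:
```python
from h import *
robot.move_linear([.5242,.2439,.094],rate=.05); robot.hold(.2); st()
gripper_close(40); robot.hold(.3); s=st('closed')
c=cap('scene')
cv2.imwrite('pics/z4.png',cv2.resize(c['frame'][100:200,260:360],(0,0),fx=5,fy=5,interpolation=2))
```

```text
t9.98 P [0.5243 0.244  0.0941] F [-1.  -0.6  1. ] M [-0.01 -0.01 -0.01] w0.0852 f0 j7 -0.64
closed t10.65 P [0.5243 0.244  0.0941] F [ 0.  -0.7  1.5] M [-0.07 -0.04  0.01] w0.0571 f43 j7 -0.64
```

View pics/z4.png

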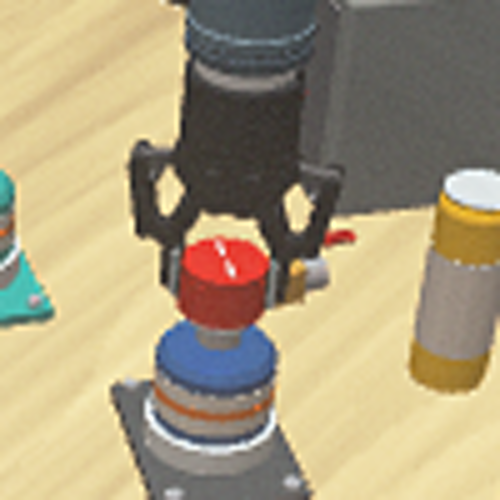

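Gripped: width 57 mm, side forces near zero, pads on the shell. Now I'll push down slowly and go by the wrist force.

Run:
```python
from h import *
gripper_close(60); robot.hold(.1)
z=.094; f0=np.mean([sensors.sense()['wrist_force'] for _ in range(3)],0); st('g60')
while z>.0795:
    z-=.0005; robot.move_linear([.5242,.2439,z],rate=.008)
    s=sensors.sense(); fz=s['wrist_force'][2]
    if int(round(z*1e4))%10==0 or fz>8: st('%.4f'%z)
    if fz>8:
        robot.hold(.05); fz=sensors.sense()['wrist_force'][2]
        if fz>9.5: break
robot.hold(.2); st('end %.4f'%z)
```

```text
g60 t11.02 P [0.5243 0.244  0.0941] F [ 0.1 -0.8  1.8] M [ 0.05 -0.08  0.01] w0.0569 f64 j7 -0.64
0.0930 t11.52 P [0.5243 0.244  0.093 ] F [1.4 0.7 2.5] M [ 0.05 -0.19  0.03] w0.0570 f64 j7 -0.64
0.0920 t12.02 P [0.5243 0.244  0.092 ] F [1.  0.8 3.3] M [ 0.07 -0.21  0.02] w0.0569 f64 j7 -0.64
0.0910 t12.52 P [0.5243 0.244  0.091 ] F [1.5 0.6 2. ] M [ 0.16 -0.28 -0.04] w0.0570 f64 j7 -0.64
0.0900 t13.02 P [0.5243 0.2439 0.09  ] F [1.  0.6 3.5] M [ 0.1  -0.31  0.  ] w0.0569 f64 j7 -0.64
0.0890 t13.52 P [0.5242 0.244  0.089 ] F [2.2 0.7 3.4] M [ 0.17 -0.37  0.  ] w0.0571 f64 j7 -0.64
0.0880 t14.02 P [0.5243 0.244  0.088 ] F [1.2 0.6 4.2] M [ 0.18 -0.39  0.01] w0.0568 f64 j7 -0.64
0.0870 t14.52 P [0.5243 0.244  0.087 ] F [2.1 1.6 4. ] M [ 0.22 -0.4  -0.03] w0.0570 f64 j7 -0.64
0.0860 t15.02 P [0.5242 0.2439 0.086 ] F [ 2.2 -0.2  4.3] M [ 0.18 -0.43 -0.02] w0.0567 f64 j7 -0.64
0.0850 t15.52 P [0.5243 0.2439 0.0854] F [ 0.8 -0.1  7.9] M [ 0.05 -0.35 -0.05] w0.0572 f65 j7 -0.64
0.0845 t15.77 P [0.5243 0.244  0.0851] F [ 0.5 -0.5 10.3] M [-0.11 -0.14 -0.03] w0.0571 f65 j7 -0.64
end 0.0845 t16.02 P [0.5243 0.244  0.0851] F [ 0.9 -0.3  9.8] M [-0.17 -0.15  0.01] w0.0571 f65 j7 -0.64
```

It seated at about 9 mm of travel with 10 N. Now I'll turn anticlockwise in small steps, holding the push at 8–13 N.

Run:
```python
from h import *
z=.0845; a=2.0; n=0
while a<2.0+1.15-1e-6:
    a+=.05; n+=1
    try: robot.move_linear([.5242,.2439,z],o(a),rate=.01)
    except robot.MotionError as e: print('ERR',e); break
    s=sensors.sense(); fz=s['wrist_force'][2]
    if fz<9: z-=.0002
    elif fz>12.5: z+=.0003
    if n%3==0: st('a%.2f z%.4f'%(a-2,z))
    if fz>16 or np.hypot(*s['wrist_force'][:2])>15 or abs(s['ft_torque'][2])>1.5: st('STOP'); break
robot.hold(.1); st('end %.2f %.4f'%(a-2,z))
```

```text
a0.15 z0.0845 t16.77 P [0.5241 0.244  0.0851] F [ 0.4 -0.2  9.4] M [-0.08 -0.04  0.02] w0.0570 f65 j7 -0.51
a0.30 z0.0845 t17.52 P [0.5241 0.244  0.0851] F [ 0.1  0.1 10. ] M [-0.08 -0.02  0.01] w0.0570 f65 j7 -0.38
a0.45 z0.0845 t18.27 P [0.524  0.244  0.0851] F [-0.7 -1.2  9.9] M [-0.15 -0.02  0.02] w0.0568 f65 j7 -0.25
a0.60 z0.0845 t19.02 P [0.524  0.244  0.0851] F [-0.6 -1.8 10.2] M [-0.09 -0.01  0.04] w0.0570 f65 j7 -0.11
a0.75 z0.0845 t19.77 P [0.524  0.244  0.0851] F [-0.  -0.  10.1] M [-0.1  -0.02  0.04] w0.0567 f65 j7 0.02
a0.90 z0.0845 t20.52 P [0.5239 0.244  0.0851] F [ 0.9 -0.2 10.2] M [-0.13  0.02  0.01] w0.0567 f65 j7 0.15
a1.05 z0.0845 t21.27 P [0.5239 0.2441 0.0851] F [-0.2 -1.2 10.5] M [-0.15 -0.01 -0.02] w0.0571 f65 j7 0.29
end 1.15 0.0845 t21.87 P [0.5239 0.244  0.0851] F [-0.2 -0.8  9.8] M [-0.08 -0.    0.03] w0.0569 f65 j7 0.38
```

Run:
```python
from h import *
z=.0845
while z<.14:
    z+=.002 if z<.13 else .01
    robot.move_linear([.5242,.2439,z],rate=.02 if z<.13 else .1)
    s=sensors.sense()
    if int(round(z*1e4))%80==5: st('%.4f'%z)
    if s['wrist_force'][2]<-8: st('STUCK'); break
else:
    robot.move_linear([.5242,.2439,.25],rate=.15); robot.hold(.2); st('up')
    print(sensors.sense()['joint_pos'].round(2))
c=cap('scene')
cv2.imwrite('pics/z5.png',cv2.resize(c['frame'][70:200,240:370],(0,0),fx=4.5,fy=4.5,interpolation=2))
```

```text
0.0885 t22.37 P [0.5239 0.244  0.0884] F [0.9 0.7 3.6] M [ 0.29 -0.09  0.01] w0.0570 f64 j7 0.38
0.0965 t23.37 P [0.5243 0.2433 0.0962] F [ 0.7 -0.2 -1.1] M [-0.    0.   -0.02] w0.0571 f64 j7 0.39
0.1045 t24.37 P [0.5243 0.244  0.1047] F [-0.4 -0.5 -0.7] M [0.01 0.03 0.01] w0.0568 f64 j7 0.40
0.1125 t25.37 P [0.5243 0.244  0.1126] F [-0.6 -0.3 -1.8] M [-0.   -0.01 -0.  ] w0.0569 f64 j7 0.40
0.1205 t26.37 P [0.5243 0.244  0.1207] F [-0.  -0.4 -1.3] M [-0.02  0.04 -0.03] w0.0572 f64 j7 0.41
0.1285 t27.37 P [0.5243 0.2439 0.1286] F [ 0.3  0.5 -1. ] M [-0.01  0.01  0.01] w0.0568 f64 j7 0.42
up t28.95 P [0.5238 0.2436 0.249 ] F [-1.3 -0.2 -1.2] M [ 0.01 -0.01  0.08] w0.0569 f64 j7 0.55
[ 0.3   0.67 -1.22  1.64  0.64  1.3   0.55]
```

View pics/z5.png

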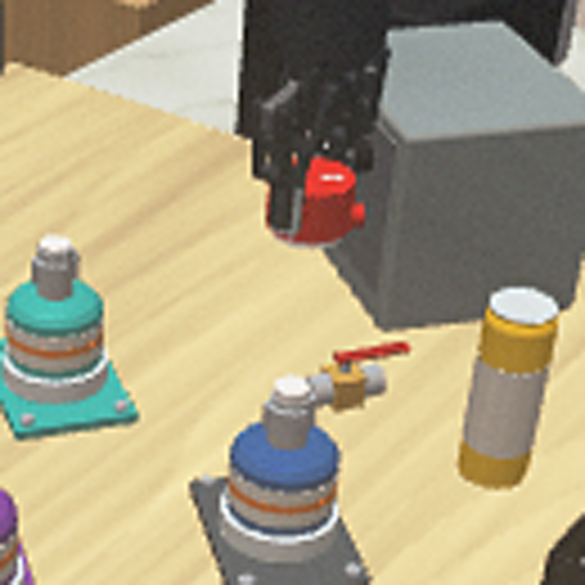

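The cap is off the jar and held, and the neck is bare at crop (290,410). Next I'll carry it to the free half of the tray.

Run:
```python
from h import *
T=[.500,-.254]; q=o(3.2)
robot.movep(T+[.20],q); robot.hold(.2); s=st('over'); print(s['joint_pos'].round(2))
robot.move_linear(T+[.02],rate=.12); robot.hold(.3); st('near')
c=cap('scene'); f0=c
for z in(.044,.004): print(px(c,T+[z]))
cv2.imwrite('pics/z6.png',cv2.resize(c['frame'][200:330,140:270],(0,0),fx=4.5,fy=4.5,interpolation=2))
for d in nets.spot_in('scene','cap')[:2]: print(d['p'],w(c,d['location']).round(3))
```

```text
over t31.02 P [ 0.5005 -0.2531  0.2001] F [-0.1 -0.6 -1.5] M [-0.   -0.02 -0.01] w0.0573 f64 j7 1.49
[ 1.18  0.65 -1.14  1.74  0.64  1.18  1.49]
near t32.97 P [ 0.5001 -0.2541  0.0202] F [-0.3  0.2 -1.1] M [-0.   -0.03  0.02] w0.0568 f64 j7 1.32
[194.9 260.8]
[196.2 270.5]
0.7 [ 0.517 -0.258  0.081]
```

View pics/z6.png

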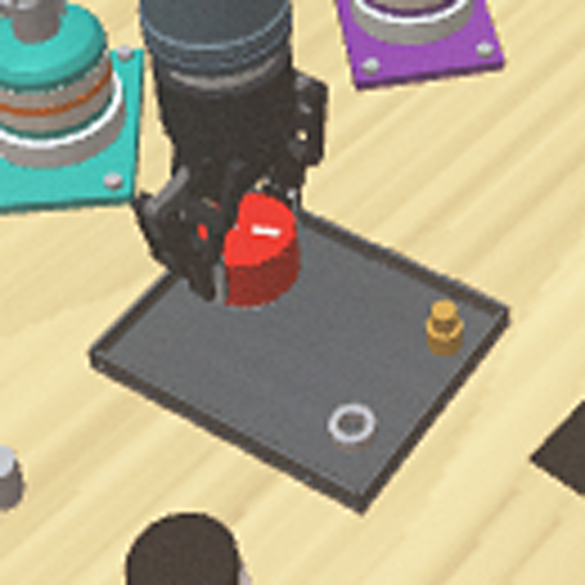

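The cap hangs upright over the free end of the tray; the nipple at (445,325) and collar at (352,425) are well clear. I'll lower it by feel.

Run:
```python
from h import *
T=[.500,-.254]; f0=-1.2
robot.move_linear(T+[-.008],rate=.04); robot.hold(.1); st('low')
z=-.008
while z>-.030:
    z-=.0005; robot.move_linear(T+[z],rate=.012)
    fz=sensors.sense()['wrist_force'][2]
    if fz-f0>2.2:
        fz=np.mean([sensors.sense()['wrist_force'][2] for _ in range(2)]); robot.hold(.05); fz=(fz+sensors.sense()['wrist_force'][2])/2
        if fz-f0>2: break
st('contact %.4f'%z)
```

```text
low t34.02 P [ 0.5002 -0.2541 -0.0077] F [ 0.8  0.2 -0.1] M [0.02 0.   0.  ] w0.0573 f64 j7 1.29
contact -0.0200 t40.07 P [ 0.5001 -0.254  -0.0199] F [-1.3  0.1  3. ] M [ 0.07  0.13 -0.01] w0.0571 f64 j7 1.28
```

Run:
```python
from h import *
T=[.500,-.254]
ungrasp(); robot.hold(.3); st('open')
robot.move_linear(T+[.03],rate=.06); robot.move_linear(T+[.22],rate=.2)
robot.movep([.42,-.45,.25],o(3.2)); robot.hold(.2); st('away')
c=cap('scene')
a=cv2.resize(c['frame'][190:320,140:270],(0,0),fx=3,fy=3,interpolation=2); t=cap('top'); b=cv2.resize(t['frame'][140:270,280:410],(0,0),fx=3,fy=3,interpolation=2)
cv2.imwrite('pics/z7.png',np.hstack([a,b]))
for n,c in(('scene',c),('top',t)):
    for d in nets.spot_in(n,'cap_top')[:1]: print(d['p'],w(c,d['location']).round(3))
```

```text
open t40.77 P [ 0.5   -0.254 -0.02 ] F [-0.1 -0.2  0.4] M [ 0.04 -0.04 -0.04] w0.0855 f0 j7 1.28
away t43.92 P [ 0.4212 -0.4481  0.2501] F [ 0.1  0.6 -0.6] M [-0.04 -0.02 -0.02] w0.0853 f0 j7 1.89
0.84 [ 0.505 -0.258  0.041]
0.81 [ 0.496 -0.251  0.047]
```

View pics/z7.png

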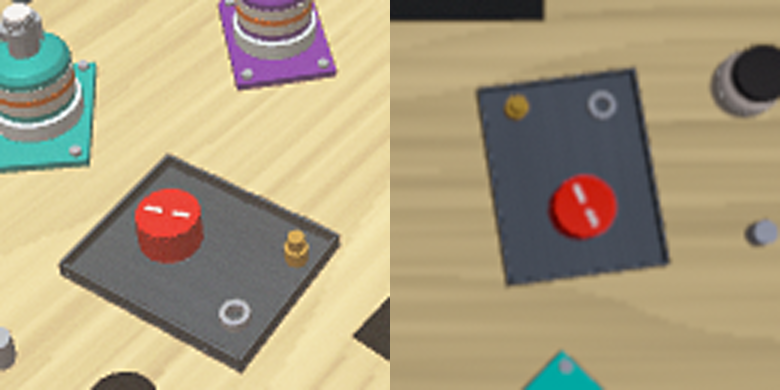

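The cap stands upright and flat on the tray floor, at (168,225) in the left view and (583,206) in the right. The nipple and collar have not moved and the arm is clear, so I'll hand in.

```bash
python3 -c "
from h import *
print(workorder.sign_off())"
```

```text
the job is handed in; nothing more can be done
None
```

The job is handed in: the red cap came off the jar with about 10 N of push and stands right way up on the tray floor, and nothing else was touched (about 44 s used).

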